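Pack the microscope's optics into the accessory case

ROBOT

A 7-joint arm with a two-finger parallel gripper is mounted at the origin on the work surface. World frame = base frame: x ahead of the robot, y to its left, z up, the work surface at z = 0. Lengths are in m, angles in rad, forces in N, time in s.
With the tool pointing down it reaches from about 0.4 to 0.85 m from the base axis. Payload 4.5 kg.
Tool frame: the origin (TCP) lies at the very end of the fingers, on their centre line; the grasp point (between the pads) lies 19 mm behind it (ctrl.hold_point_z is the distance from the TCP to the grasp point, in m); z points along the fingers, y is the line along which they close (so a half turn about z gives the same grasp; the last joint's range is limited). The gripper opens to 85 mm and grips with 20 to 120 N. Pads are 22 mm wide; open, the fingers measure 114 mm over their backs; the gripper's body (76 mm by 85 mm) begins 54 mm behind the grasp point. The pads swing forward as they close: fully open they stand 13 mm farther back than shut.
Start: joints at [1.243, 0.689, -0.195, 1.565, 0.157, 0.902, -0.215], TCP at [0.221, -0.585, 0.231] pointing down, gripper open.
Joint ranges: [-3.01, 3.01], [-0.46, 2.08], [-1.47, 1.51], [0.13, 2.56], [-1, 4.14], [0.04, 2.09], [-2.66, 2.66]. Speed limits (rad/s): [2.57, 2.57, 3.14, 3.14, 3.14, 3.14, 3.14].

INTERFACE

Orientations are given as [roll, pitch, yaw] about the fixed x, y, z axes, in that order (R = Rz(yaw) Ry(pitch) Rx(roll)).
In Python, from rig import ctrl gives the robot as it stands.
- The arm moves only by the tool send_rows, never from a script. Its arguments are lists of equal length, an entry for each row: "rotation": the turn, a rotation vector about the world's x, y, z in degrees, a list of three; "translation": the shift along the world's x, y, z in mm, a list of three; "gripper": the finger opening in mm, from 0 to 85.4. A call has 1 to 5 rows; each row is the pose to reach, as a shift and turn from the pose commanded when the call began; what a row does not reach only later rows make up. A row lasts 1/12 s, in which the tool goes at most 41.7 mm and 7.16 degrees, less where a joint would pass 70% of its speed; a pose out of reach is approached as far as the arm can. A call with a gripper value outside its range is refused whole. The fingers move at their own pace and stop on an object; the grip force is fixed at half the most. Time passes only in rows, so rows that repeat a pose let the fingers close. It gives the time, the measured TCP pose, the force, the opening and the grip force at its end, in the units of the state.
- ctrl.observe(): the state, without advancing time (a new reading comes with each control period).
- ctrl.grab_frame(name): name is "scene" or "side" or "wrist"; returns a dict with "color" (400x640x3 uint8, red, green, blue), "camera_matrix" (3x3 intrinsics, pixels), "k1" (the pictures are not rectified: a ray, as slopes to the right and down, at radius r is drawn at 1 + k1 r^2 times it, then the intrinsics apply), "world_from_camera" (4x4, takes a point from camera to world coordinates). Camera axes: x right, y up, looking along -z (the intrinsics and any distortion apply to the point x, -y, -z); pixel columns grow to the right and rows downward; lengths in m; the calibration is good to about 2 mm. A picture is of the moment at which its call begins. There is no depth.
- ctrl.finish_job(): hands the job in; it is judged then, once.
The state is a dict: "clock": time; "qpos": joint angles; "joint_vel": joint speeds; "joint_torque": joint torques, N m; "eef_pos": TCP position; "tcp_rot": TCP orientation; "wrist_force": force on the tool from outside, world axes, zero at the start; "wrist_torque": the same for the moment, N m; "gripper_width": finger opening in m; "finger_force": force on a finger pad.
Only numpy, scipy, OpenCV 4.12 (cv2) and the standard library are available. Lean on these libraries where they do the work, as an engineer would, in place of code of your own. Each camera call takes 0.05 s, during which the arm holds its last target. There are 200 camera calls.

TASK

Pack this microscope's loose optics into the open accessory case, each seated in the pocket made for it: the slim and the wide objective standing nose up in the small and the large round pocket, the filter cube in the rectangular pocket with its window up, and the slider with the glass window lying flat in the long pocket. Carry each one down into its pocket rather than dropping it, and let go of it. The eyepiece and the blank slider without glass stay in use: leave them where they are on the bench.

Things in the scene. Friction and masses are not known exactly. Their poses are not given: they have to be found in the camera images.
- slim_mid (a point): Slim objective, to be packed: steel and black stepped barrel 28 mm in diameter, 58 mm tall, standing on its thread (25 mm across, lowest 5 mm). It is 28 mm wide from 5 to 36 mm up, then 25 mm, and from 44 mm up tapers to a 10 mm nose with a tiny front lens. About 150 g. This point is on its axis half-way up (29 mm above its foot); z is up along the axis.
- wide_mid (a point): Wide low-power objective, to be packed: squat silvery barrel with a black band, 44 mm in diameter, 34 mm tall, standing on its thread (30 mm across, lowest 5 mm); 44 mm wide from 5 to 27 mm up, then narrowing to a silvery 39 mm face round a large 30 mm front lens. About 170 g. This point is on its axis half-way up (17 mm above its foot); z is up.
- cube_mid (a point): Filter cube, to be packed: black block 42 x 32 x 40 mm (x, y, z) with a round glass filter 25 mm across in an aluminium ring on its top and another on one end. About 100 g. This point is its centre, 20 mm above its foot; x along its 42 mm side, z up.
- slider_mid (a point): Slider with glass, to be packed: flat dark steel bar lying on the bench, 90 x 30 x 14 mm (x, y, z) overall, with a round glass window 20 mm across in its top face and a round steel knob 12 mm across at its +x end (the last 14 mm; the 30 mm wide bar runs from x = -45 to +31 mm). About 110 g. This point is the centre of the 90 x 30 x 14 mm outline, 7 mm above the bench; z up.
- eyepiece_mid (a point): Eyepiece, stays on the bench: looks like an objective but is widest at the top. Steel sleeve 30 mm in diameter, black body 35 mm, flared rubber eyecup 38 mm round a 17 mm eye lens, all black from above but for the lens; 52 mm tall, standing. This point is on its axis, 26 mm above its foot.
- blank_mid (a point): Blank slider, stays on the bench: the same dark steel bar, 90 x 30 x 14 mm (x, y, z), but solid with no glass window and with a flat pull tab (18 mm wide) in place of the knob at its +x end. This point is the centre of its outline, 7 mm above the bench.
- nest_slim_hole0 (a point): Small round pocket for the slim objective, 40 mm in diameter. The pocket is 7 mm deep with a small bevelled rim, in a grey block 114 x 80 x 15 mm, one of four blocks filling the black case (2 x 2, their places in it vary). This point is the centre of the pocket's mouth, 18 mm above the bench, level with the block's top; x runs along the block's 114 mm side, y along its 80 mm side, z up. The case's rim around the blocks stands 21 mm above the bench.
- nest_wide_hole0 (a point): Large round pocket for the wide objective, 56 mm in diameter. The pocket is 7 mm deep with a small bevelled rim, in a grey block 114 x 80 x 15 mm, one of four blocks filling the black case (2 x 2, their places in it vary). This point is the centre of the pocket's mouth, 18 mm above the bench, level with the block's top; x runs along the block's 114 mm side, y along its 80 mm side, z up. The case's rim around the blocks stands 21 mm above the bench.
- nest_cube_hole0 (a point): Rectangular pocket for the filter cube, 54 x 44 mm (x, y). The pocket is 7 mm deep with a small bevelled rim, in a grey block 114 x 80 x 15 mm, one of four blocks filling the black case (2 x 2, their places in it vary). This point is the centre of the pocket's mouth, 18 mm above the bench, level with the block's top; x runs along the block's 114 mm side, y along its 80 mm side, z up. The case's rim around the blocks stands 21 mm above the bench.
- nest_slider_hole0 (a point): Long pocket for the slider, 102 x 42 mm (x, y); the slider may lie either way round. The pocket is 7 mm deep with a small bevelled rim, in a grey block 114 x 80 x 15 mm, one of four blocks filling the black case (2 x 2, their places in it vary). This point is the centre of the pocket's mouth, 18 mm above the bench, level with the block's top; x runs along the block's 114 mm side, y along its 80 mm side, z up. The case's rim around the blocks stands 21 mm above the bench.
Things that resemble listed ones, but are neither listed nor needed, are in the scene too. What is shaped like the part that bears eyepiece_mid but red is not meant.

How it is judged:
By the outcome, as a careful person would: the job done as asked, in the order asked, and still so for the second after the job is handed in, with the robot touching nothing.
It also fails if it takes over 128 s, if anything falls off the work surface, if the arm or the gripper's body presses on something with over 40 N, if the wrist force passes 120 N, or if a joint passes its speed limit or range.

## Working session

There is one attempt and no reset: what is moved stays moved. The work goes in short steps, Python scripts to look and compute and a tool call to move; the robot and the scene stay as the last step left them, time stands still between calls to the robot, and variables do not carry over. Pictures are saved under pics/ and viewed, at most 18 in all, crops included, and the job is handed in when it is done.

Besides the shell and the picture viewer there is one more tool, called after ">>>" by a JSON object that holds its "op" and its "data". send_rows: Moves the arm, as the interface text tells. Its arguments: {"type":"object","properties":{"rotation":{"type":"array"},"translation":{"type":"array"},"gripper":{"type":"array"}},"required":["rotation","translation","gripper"]}

```bash
ls; mkdir -p pics; cat > h.py <<'E'
import numpy as np, cv2
from rig import ctrl
def grab(name,fn=None):
    f=ctrl.grab_frame(name)
    if fn: cv2.imwrite('pics/'+fn,f['color'][:,:,::-1])
    return {k:f[k] for k in('camera_matrix','k1','world_from_camera')},f['color']
def px2w(f,u,v,z):
    K=f['camera_matrix'];T=f['world_from_camera'];k1=f['k1']
    d=np.array([(u-K[0,2])/K[0,0],(v-K[1,2])/K[1,1]]);s=d.copy()
    for _ in range(20): s=d/(1+k1*(s@s))
    r=T[:3,:3]@np.array([s[0],-s[1],-1]);o=T[:3,3]
    return o+r*(z-o[2])/r[2]
def w2px(f,p):
    T=f['world_from_camera'];c=T[:3,:3].T@(np.array(p)-T[:3,3]);s=np.array([c[0],-c[1]])/-c[2]
    s=s*(1+f['k1']*(s@s));K=f['camera_matrix'];return np.array([K[0,0]*s[0]+K[0,2],K[1,1]*s[1]+K[1,2]])
def save(name,f):
    import pickle;pickle.dump(f,open(name,'wb'))
def load(n):
    import pickle;return pickle.load(open(n,'rb'))
E
python3 - <<'E'
from h import *
for n in('scene','side','wrist'):
    f,c=grab(n,n+'0.png');save(n+'0.pkl',(f,c));print(n,f['world_from_camera'].round(3).tolist(),f['camera_matrix'][0,0],f['k1'])
print(ctrl.observe(), ctrl.hold_point_z)
E
```

```text
pics
scene [[-0.57, -0.706, 0.421, 0.966], [0.822, -0.484, 0.301, 0.322], [-0.008, 0.517, 0.856, 1.074], [0.0, 0.0, 0.0, 1.0]] 497.8533356600738 -0.025619486915400086
side [[-0.963, 0.147, -0.228, 0.205], [-0.271, -0.531, 0.803, 0.913], [-0.003, 0.834, 0.551, 0.717], [0.0, 0.0, 0.0, 1.0]] 507.0243088729689 -0.0794511142109497
wrist [[0.355, 0.897, 0.263, 0.287], [-0.935, 0.341, 0.098, -0.56], [-0.002, -0.28, 0.96, 0.373], [0.0, 0.0, 0.0, 1.0]] 333.30150556671913 -0.02299800155989786
{'clock': 0.15, 'qpos': array([ 1.24282542,  0.68981174, -0.19454773,  1.56609255,  0.15730085,
        0.90251855, -0.21507119]), 'joint_vel': array([ 0.00028179, -0.00160109,  0.00088884, -0.00357844, -0.00149835,
        0.00065002,  0.00166228]), 'joint_torque': array([-2.04744421e-03, -5.39933181e+01, -1.26851890e+00, -1.58717716e+01,
        9.18877835e-03,  6.53117851e-03, -3.49079698e-05]), 'eef_pos': array([ 0.22100578, -0.58408877,  0.23065941]), 'tcp_rot': array([-3.14015670e+00,  9.39714905e-05,  3.61879817e-01]), 'wrist_force': array([-0.66138135, -0.189024  , -0.57826032]), 'wrist_torque': array([ 0.04550946, -0.02270219,  0.0713103 ]), 'finger_force': 0.0, 'gripper_width': 0.0854007826955} 0.0187
```

View pics/scene0.png

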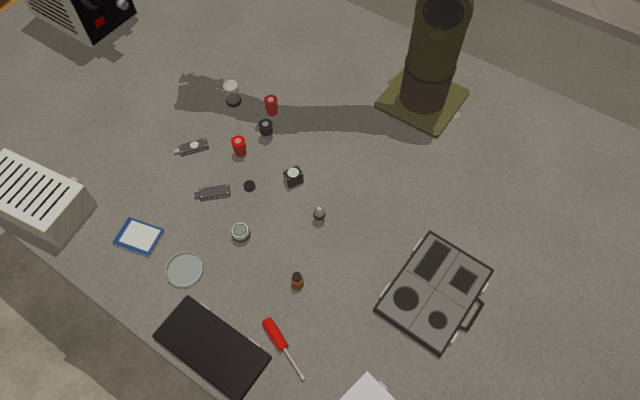

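View pics/side0.png

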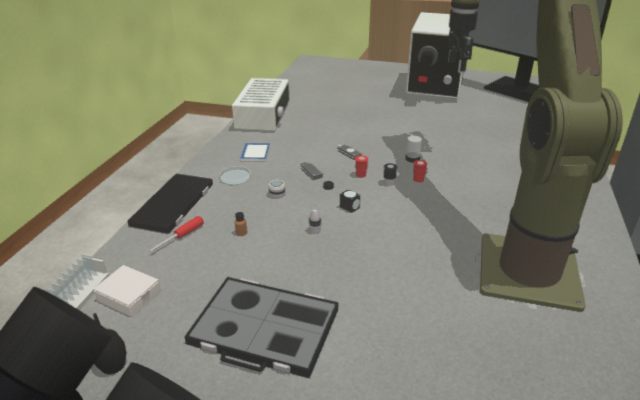

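The scene view shows the case at about (433,293), with pockets slider (432,260), cube (464,278), wide (406,298) and slim (438,320). The parts are glass slider (193,147), blank slider (213,192), eyepiece (265,127), cube (293,176), wide (240,231) and slim (319,213). I'll enlarge both views to measure.

```bash
python3 - <<'E'
from h import *
f,c=load('scene0.pkl'); g,d=load('side0.pkl')
a=cv2.resize(c[80:250,170:340],(600,600),interpolation=cv2.INTER_CUBIC)
cv2.imwrite('pics/c1.png',a[:,:,::-1])
b=cv2.resize(c[225:361,368:504],(600,600),interpolation=cv2.INTER_CUBIC);cv2.imwrite('pics/c2.png',b[:,:,::-1])
P=lambda f,u,v,z:px2w(f,u,v,z)[:2].round(3)
for n,u,v,z,u2,v2 in [('slim',319,213,.029,315,221),('wide',240,231,.02,277,187),('cube',293,176,.03,350,200),('gslider',193,147,.012,349,152),('blank',213,192,.012,312,171),('eyep',265,127,.03,390,171),('hslider',432,260,.015,299,313),('hcube',464,278,.015,284,344),('hwide',406,298,.015,245,299),('hslim',438,320,.015,227,329)]:
    print(n,P(f,u,v,z),P(g,u2,v2,z))
E
```

```text
slim [ 0.487 -0.021] [ 0.486 -0.016]
wide [ 0.63  -0.151] [ 0.63 -0.15]
cube [ 0.437 -0.135] [ 0.427 -0.125]
gslider [ 0.504 -0.419] [ 0.495 -0.408]
blank [ 0.581 -0.281] [ 0.569 -0.269]
eyep [ 0.352 -0.291] [ 0.355 -0.296]
hslider [0.436 0.261] [0.436 0.264]
hcube [0.434 0.342] [0.438 0.343]
hwide [0.55  0.257] [0.549 0.256]
hslim [0.554 0.339] [0.551 0.339]
```

View pics/c1.png

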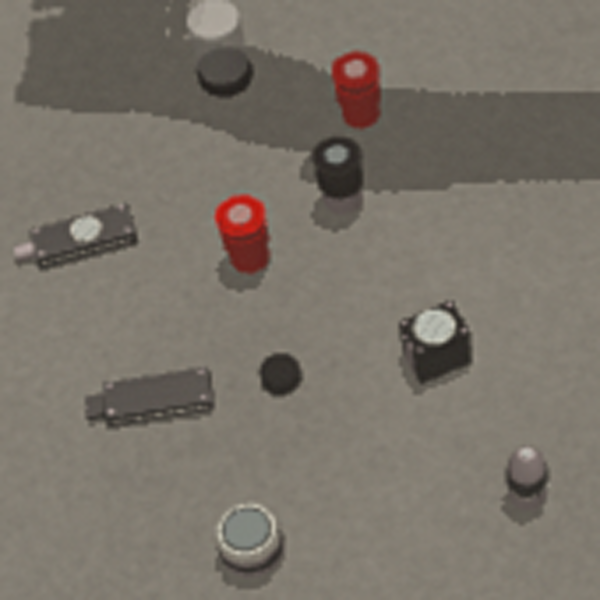

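View pics/c2.png

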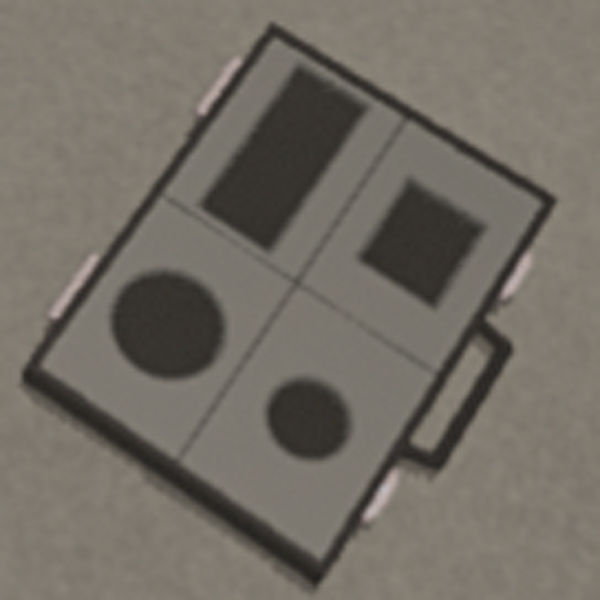

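```bash
python3 - <<'E'
from h import *
f,c=load('scene0.pkl')
A=lambda x,y,z:px2w(f,170+(x+.5)/3.5294-.5,80+(y+.5)/3.5294-.5,z)[:2]
B=lambda x,y,z=.018:px2w(f,368+(x+.5)/4.4118-.5,225+(y+.5)/4.4118-.5,z)[:2]
def rect(pts,n):
    p=np.array(pts);e=np.roll(p,-1,0)-p
    print(n,p.mean(0).round(4),np.linalg.norm(e,axis=1).round(3),np.degrees(np.arctan2(e[:,1],e[:,0])).round(1))
rect([B(*q) for q in[(297,66),(370,108),(268,250),(203,207)]],'hslider')
rect([B(*q) for q in[(410,180),(486,228),(437,306),(359,258)]],'hcube')
rect([B(*q,.021) for q in[(272,28),(552,203),(318,575),(28,372)]],'case')
print('hwide',B(168,325),'hslim',B(308,419))
rect([A(*q,.04) for q in[(403,322),(453,304),(468,340),(418,354)]],'cube'); print(A(434,326,.04))
print('glass',A(86,229,.014),'knob',A(17,251,.007))
rect([A(*q,.014) for q in[(128,206),(135,235),(38,258),(31,235)]],'slider')
print('wide',A(248,528,.034),'slim',A(527,455,.056),'red',A(240,214,.052),'eye',A(336,155,.052))
E
```

```text
hslider [0.437  0.2616] [0.044 0.101 0.039 0.099] [ 89.8  -3.7 -92.8 178.9]
hcube [0.4397 0.3424] [0.044 0.052 0.044 0.054] [ 87.4  -2.3 -91.  177.7]
case [0.4983 0.2991] [0.167 0.236 0.165 0.237] [ 87.2  -2.7 -92.4 178. ]
hwide [0.55170388 0.25669172] hslim [0.55481622 0.33714591]
cube [ 0.4351 -0.1361] [0.038 0.033 0.037 0.03 ] [ 148.3   54.7  -36.9 -122.3]
[ 0.4330379  -0.13897503]
glass [ 0.49713658 -0.42081423] knob [ 0.53917698 -0.45504762]
slider [ 0.5014 -0.4198] [0.029 0.074 0.023 0.075] [  52.   -38.8 -123.8  145.7]
wide [ 0.63126991 -0.14788917] slim [ 0.48997054 -0.01891846] red [ 0.43975075 -0.30973459] eye [ 0.35620203 -0.28573763]
```

>>> {"op": "send_rows", "data": {"rotation": [[0, 0, -5], [0, 0, -10], [0, 0, -15], [0, 0, -20], [0, 0, -23]], "translation": [[17, 35, 0], [34, 70, 0], [51, 105, 0], [68, 140, 0], [85, 175, 0]], "gripper": [85, 85, 85, 85, 85]}}

```text
clock: 0.57
eef_pos: [0.3066, -0.4078, 0.2312]
tcp_rot: [-3.141, 0.0, -0.044]
wrist_force: [1.0, -0.1, -0.1]
gripper_width: 0.085
finger_force: 0.0
```

>>> {"op": "send_rows", "data": {"rotation": [[0, 0, 0], [0, 0, 0], [0, 0, 0], [0, 0, 0], [0, 0, 0]], "translation": [[17, 35, 0], [34, 70, 0], [51, 105, 0], [68, 140, 0], [85, 175, 0]], "gripper": [85, 85, 85, 85, 85]}}

```text
clock: 0.98
eef_pos: [0.3917, -0.2328, 0.2313]
tcp_rot: [-3.142, 0.0, -0.04]
wrist_force: [-0.0, 0.1, -0.1]
gripper_width: 0.085
finger_force: 0.0
```

>>> {"op": "send_rows", "data": {"rotation": [[0, 0, 0], [0, 0, 0], [0, 0, 0], [0, 0, 0], [0, 0, 0]], "translation": [[17, 35, 0], [34, 70, 0], [51, 105, 0], [68, 140, 0], [80, 170, 0]], "gripper": [85, 85, 85, 85, 85]}}

```text
clock: 1.4
eef_pos: [0.4726, -0.0615, 0.2313]
tcp_rot: [-3.141, -0.001, -0.037]
wrist_force: [0.8, -0.6, -0.3]
gripper_width: 0.0848
finger_force: 0.0
```

>>> {"op": "send_rows", "data": {"rotation": [[0, 0, 0], [0, 0, 0], [0, 0, 0]], "translation": [[12, 25, 0], [17, 48, 0], [17, 48, 0]], "gripper": [85, 60, 60]}}

```text
clock: 1.65
eef_pos: [0.4898, -0.0101, 0.2312]
tcp_rot: [-3.138, -0.001, -0.031]
wrist_force: [-0.5, 0.6, 0.0]
gripper_width: 0.0633
finger_force: 0.0
```

```bash
python3 - <<'E'
from h import *
f,c=grab('wrist','w1.png');save('w1.pkl',(f,c));s=ctrl.observe()
print(s['eef_pos'],s['tcp_rot'],s['qpos'].round(2),s['clock'],s['gripper_width'],f['world_from_camera'].round(3).tolist())
print('pred slim',w2px(f,(.489,-.018,.057)),'tcp',w2px(f,s['eef_pos']))
E
```

```text
[ 0.4887885  -0.01329996  0.231106  ] [-3.14016799e+00 -1.00782135e-04 -3.36358128e-02] [-0.06  0.51 -0.01  1.97  0.    0.66 -1.67] 1.7 0.06016604705348026 [[-0.03, 0.96, 0.279, 0.56], [-1.0, -0.027, -0.012, -0.013], [-0.004, -0.279, 0.96, 0.373], [0.0, 0.0, 0.0, 1.0]]
pred slim [329.7421698  182.22682913] tcp [326.97054386 264.29985523]
```

View pics/w1.png

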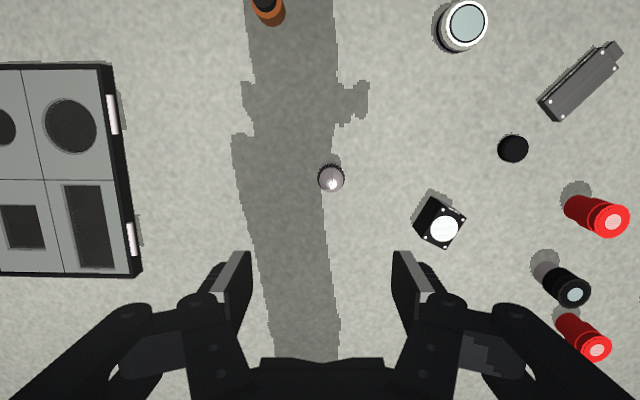

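Slim's nose is at (334,183) with its barrel around (331,179). The wide lens is at (467,21), the cube window at (444,228), the blank slider at (580,82) and the case at left, all consistent with the first measurements.

```bash
python3 - <<'E'
from h import *
f,c=load('w1.pkl')
for n,u,v,z in[('slim',333.5,183,.058),('slimbarrel',331,179.5,.036),('wide',467,21,.034),('cube',444,228,.04),('tipL',238,270,.235),('tipR',405,270,.235)]: print(n,px2w(f,u,v,z).round(4))
cv2.imwrite('pics/w1c.png',cv2.resize(c[140:260,290:490],(800,480),interpolation=cv2.INTER_CUBIC)[:,:,::-1])
E
```

```text
slim [ 0.4884 -0.0216  0.058 ]
slimbarrel [ 0.4871 -0.0197  0.036 ]
wide [ 0.6326 -0.1485  0.034 ]
cube [ 0.4318 -0.139   0.04  ]
tipL [0.4889 0.0278 0.235 ]
tipR [ 0.4868 -0.0491  0.235 ]
```

View pics/w1c.png

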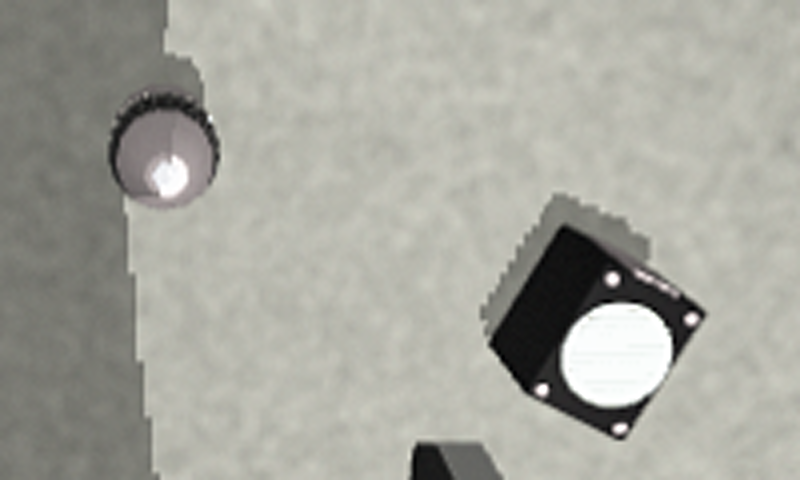

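>>> {"op": "send_rows", "data": {"rotation": [[0, 0, 0], [0, 0, 0], [0, 0, 0], [0, 0, 0], [0, 0, 0]], "translation": [[0, -4, -40], [0, -4, -80], [0, -4, -120], [0, -4, -150], [0, -4, -170]], "gripper": [60, 60, 60, 60, 60]}}

```text
clock: 2.12
eef_pos: [0.4863, -0.0221, 0.0586]
tcp_rot: [3.14, 0.004, -0.041]
wrist_force: [-0.0, 0.5, 0.6]
gripper_width: 0.0598
finger_force: 0.0
```

>>> {"op": "send_rows", "data": {"rotation": [[0, 0, 0], [0, 0, 0], [0, 0, 0], [0, 0, 0], [0, 0, 0]], "translation": [[0, 0, -25], [0, 0, -42], [0, 0, -49], [0, 0, -49], [0, 0, -49]], "gripper": [60, 60, 60, 60, 60]}}

```text
clock: 2.53
eef_pos: [0.4882, -0.0214, 0.0126]
tcp_rot: [3.141, 0.0, -0.041]
wrist_force: [0.7, -0.0, 0.5]
gripper_width: 0.0602
finger_force: 0.0
```

>>> {"op": "send_rows", "data": {"rotation": [[0, 0, 0], [0, 0, 0], [0, 0, 0], [0, 0, 0], [0, 0, 0]], "translation": [[0, 0, 0], [0, 0, 0], [0, 0, 0], [0, 0, 0], [0, 0, 0]], "gripper": [45, 35, 20, 20, 20]}}

```text
clock: 2.95
eef_pos: [0.489, -0.0204, 0.0137]
tcp_rot: [-3.141, -0.002, -0.039]
wrist_force: [0.1, 0.8, 6.5]
gripper_width: 0.026
finger_force: 58.5
```

>>> {"op": "send_rows", "data": {"rotation": [[0, 0, 0], [0, 0, 0], [0, 0, 0], [0, 0, 0], [0, 0, 0]], "translation": [[0, 0, 0], [0, 0, 20], [0, 0, 50], [0, 0, 80], [0, 0, 100]], "gripper": [20, 20, 20, 20, 20]}}

```text
clock: 3.37
eef_pos: [0.4887, -0.0207, 0.115]
tcp_rot: [3.142, -0.002, -0.04]
wrist_force: [1.2, -0.5, -1.9]
gripper_width: 0.0264
finger_force: 59.2
```

```bash
python3 - <<'E'
from h import *
s=ctrl.observe()
print(s['eef_pos'],s['tcp_rot'],s['qpos'].round(2),s['clock'],s['gripper_width'],s['finger_force'])
E
```

```text
[ 0.48868089 -0.02067507  0.11496614] [ 3.14153460e+00 -2.33369608e-03 -3.96811777e-02] [-0.05  0.71 -0.01  2.08  0.02  0.35 -1.68] 3.3667 0.02635984577015426 59.20833170413971
```

>>> {"op": "send_rows", "data": {"rotation": [[0, 0, 0], [0, 0, 0], [0, 0, 0], [0, 0, 0], [0, 0, 0]], "translation": [[7, 37, 5], [14, 74, 10], [21, 111, 15], [28, 148, 20], [35, 185, 25]], "gripper": [20, 20, 20, 20, 20]}}

```text
clock: 3.78
eef_pos: [0.523, 0.1663, 0.1383]
tcp_rot: [-3.141, -0.0, -0.039]
wrist_force: [0.7, -0.2, -1.8]
gripper_width: 0.0263
finger_force: 59.5
```

>>> {"op": "send_rows", "data": {"rotation": [[0, 0, 0], [0, 0, 0], [0, 0, 0], [0, 0, 0], [0, 0, 0]], "translation": [[7, 37, 0], [14, 74, 0], [21, 111, 0], [28, 148, 0], [31, 165, 0]], "gripper": [20, 20, 20, 20, 20]}}

```text
clock: 4.2
eef_pos: [0.5533, 0.337, 0.1379]
tcp_rot: [-3.136, -0.001, -0.033]
wrist_force: [-0.3, 1.6, -1.9]
gripper_width: 0.026
finger_force: 59.6
```

>>> {"op": "send_rows", "data": {"rotation": [[0, 0, 0], [0, 0, 0], [0, 0, 0]], "translation": [[1, 8, 0], [1, 8, 0], [1, 8, 0]], "gripper": [20, 20, 20]}}

```text
clock: 4.45
eef_pos: [0.5549, 0.3355, 0.1372]
tcp_rot: [3.139, 0.001, -0.04]
wrist_force: [0.4, -1.2, -2.0]
gripper_width: 0.026
finger_force: 59.6
```

```bash
python3 - <<'E'
from h import *
f,c=grab('wrist','w2.png');save('w2.pkl',(f,c));s=ctrl.observe()
print(s['eef_pos'],s['tcp_rot'],s['qpos'].round(2),s['clock'],s['gripper_width'],s['finger_force'])
print(w2px(f,s['eef_pos']), w2px(f,(.5555,.337,.018)))
E
```

```text
[0.55525952 0.33443059 0.13730954] [ 3.13872166e+00  5.38529024e-04 -4.19531079e-02] [-0.67  0.84  0.1   1.58 -0.11  0.73 -2.13] 4.5 0.02610862314314816 59.5892733335495
[322.26006044 261.88076437] [318.50184276 195.4732102 ]
```

View pics/w2.png

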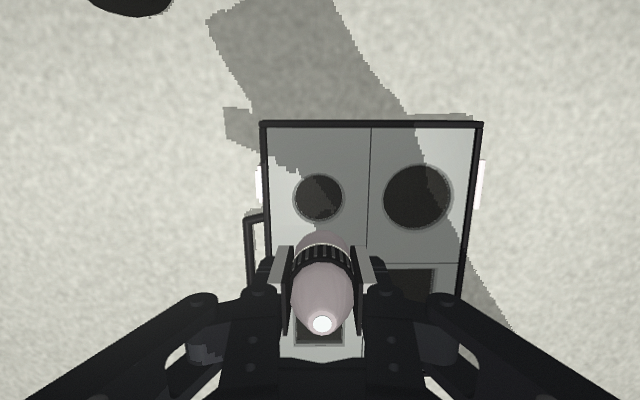

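The objective is held upright. The slim pocket is at (318,198) and the large one at (417,196).

```bash
python3 - <<'E'
from h import *
f,c=load('w2.pkl')
for n,u,v,z in[('hslim',318.5,198,.018),('hwide',417.5,196.5,.018),('tl',262,124,.021),('tr',482,124,.021),('nose',322,324,.137+.046)]: print(n,px2w(f,u,v,z).round(4))
E
```

```text
hslim [0.5534 0.3371 0.018 ]
hwide [0.5514 0.2565 0.018 ]
tl [0.6139 0.3773 0.021 ]
tr [0.6076 0.2103 0.021 ]
nose [0.5548 0.3347 0.183 ]
```

>>> {"op": "send_rows", "data": {"rotation": [[0, 0, 0], [0, 0, 0], [0, 0, 0], [0, 0, 0], [0, 0, 0]], "translation": [[-1, 1, -30], [-1, 1, -60], [-1, 1, -80], [-1, 1, -92], [-1, 1, -100]], "gripper": [20, 20, 20, 20, 20]}}

```text
clock: 4.92
eef_pos: [0.554, 0.3357, 0.036]
tcp_rot: [3.139, 0.002, -0.042]
wrist_force: [1.2, 0.0, -1.5]
gripper_width: 0.0261
finger_force: 59.6
```

>>> {"op": "send_rows", "data": {"rotation": [[0, 0, 0], [0, 0, 0], [0, 0, 0], [0, 0, 0], [0, 0, 0]], "translation": [[0, 0, -4], [0, 0, -7], [0, 0, -10], [0, 0, -12], [0, 0, -12]], "gripper": [20, 20, 20, 20, 20]}}

```text
clock: 5.33
eef_pos: [0.5545, 0.3386, 0.0257]
tcp_rot: [-3.141, -0.001, -0.04]
wrist_force: [-0.0, 0.1, -1.1]
gripper_width: 0.0262
finger_force: 59.6
```

>>> {"op": "send_rows", "data": {"rotation": [[0, 0, 0], [0, 0, 0], [0, 0, 0]], "translation": [[0, 0, -1], [0, 0, -1.5], [0, 0, -1.5]], "gripper": [20, 20, 20]}}

```text
clock: 5.58
eef_pos: [0.5547, 0.3388, 0.0248]
tcp_rot: [-3.141, -0.001, -0.039]
wrist_force: [-1.9, -1.1, 4.5]
gripper_width: 0.026
finger_force: 60.2
```

>>> {"op": "send_rows", "data": {"rotation": [[0, 0, 0], [0, 0, 0], [0, 0, 0], [0, 0, 0], [0, 0, 0]], "translation": [[0, 0, 0], [0, 0, 0], [0, 0, 0], [0, 0, 0], [0, 0, 0]], "gripper": [30, 36, 45, 45, 45]}}

```text
clock: 6.0
eef_pos: [0.5543, 0.3384, 0.0237]
tcp_rot: [3.141, 0.0, -0.04]
wrist_force: [-0.2, 0.6, -0.1]
gripper_width: 0.0451
finger_force: 0.0
```

>>> {"op": "send_rows", "data": {"rotation": [[0, 0, 0], [0, 0, 0], [0, 0, 0], [0, 0, 0], [0, 0, 0]], "translation": [[0, 0, 20], [0, 0, 50], [0, 0, 85], [0, 0, 120], [0, 0, 150]], "gripper": [45, 45, 45, 45, 70]}}

```text
clock: 6.42
eef_pos: [0.5546, 0.3385, 0.176]
tcp_rot: [-3.141, -0.001, -0.04]
wrist_force: [1.1, 0.4, 0.0]
gripper_width: 0.0559
finger_force: 0.0
```

```bash
python3 - <<'E'
from h import *
f,c=grab('wrist','w3.png');save('w3.pkl',(f,c));s=ctrl.observe()
print(s['eef_pos'],s['tcp_rot'],s['qpos'].round(2),s['clock'],s['gripper_width'])
E
```

```text
[0.55795198 0.34034054 0.18223404] [-3.13493189 -0.00979358 -0.04007421] [-0.68  0.78  0.11  1.54 -0.11  0.81 -2.14] 6.4667 0.06315045722259903
```

View pics/w3.png

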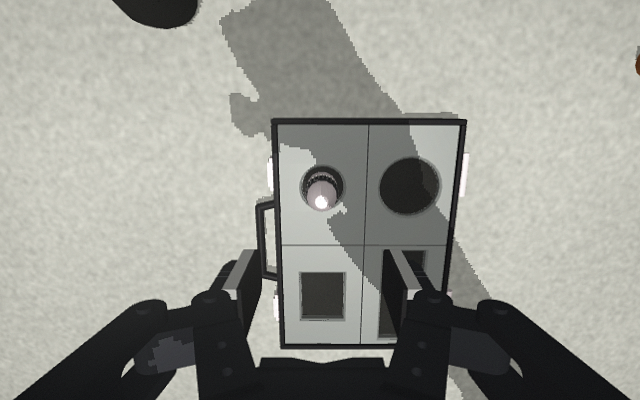

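Slim stands upright in its pocket at (321,192). Next is the wide objective.

>>> {"op": "send_rows", "data": {"rotation": [[0, 0, 6], [0, 0, 12], [0, 0, 18], [0, 0, 24], [0, 0, 30]], "translation": [[6, -39, 0], [12, -78, 0], [18, -117, 0], [24, -156, 0], [30, -195, 0]], "gripper": [70, 70, 70, 70, 70]}}

```text
clock: 6.88
eef_pos: [0.5842, 0.1416, 0.1737]
tcp_rot: [3.141, 0.0, 0.49]
wrist_force: [0.8, -0.2, 0.4]
gripper_width: 0.0702
finger_force: 0.0
```

>>> {"op": "send_rows", "data": {"rotation": [[0, 0, 6], [0, 0, 12], [0, 0, 15], [0, 0, 15], [0, 0, 15]], "translation": [[6, -39, 0], [12, -78, 0], [18, -117, 0], [24, -156, 0], [30, -195, 0]], "gripper": [70, 70, 70, 70, 70]}}

```text
clock: 7.3
eef_pos: [0.6141, -0.0538, 0.1736]
tcp_rot: [-3.141, -0.0, 0.746]
wrist_force: [1.1, -0.5, 0.0]
gripper_width: 0.07
finger_force: 0.0
```

>>> {"op": "send_rows", "data": {"rotation": [[0, 0, 0], [0, 0, 0], [0, 0, 0], [0, 0, 0], [0, 0, 0]], "translation": [[6, -39, -10], [12, -76, -20], [18, -96, -40], [18, -96, -60], [18, -96, -60]], "gripper": [70, 70, 70, 70, 70]}}

```text
clock: 7.72
eef_pos: [0.629, -0.1499, 0.1096]
tcp_rot: [-3.137, 0.005, 0.742]
wrist_force: [-1.1, 0.9, -0.9]
gripper_width: 0.0701
finger_force: 0.0
```

```bash
python3 - <<'E'
from h import *
f,c=grab('wrist','w4.png');save('w4.pkl',(f,c));s=ctrl.observe()
print(s['eef_pos'],s['tcp_rot'],s['qpos'].round(2),s['clock'],s['gripper_width'])
print(w2px(f,(.632,-.148,.034)))
E
```

```text
[ 0.63020563 -0.14762611  0.11154607] [-3.13723737e+00  2.88531800e-03  7.44801612e-01] [ 0.26  0.87 -0.19  1.58  0.22  0.71 -0.86] 7.7667 0.06989839668513623
[322.80102174 206.95547877]
```

View pics/w4.png

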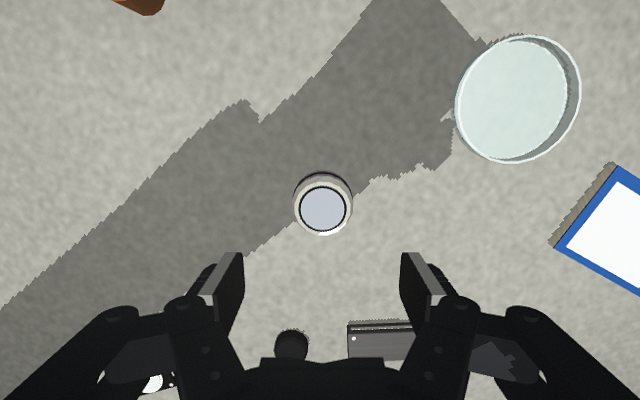

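The wide lens is at (322,208), within about 1 px of the prediction. I'll descend and grasp.

>>> {"op": "send_rows", "data": {"rotation": [[0, 0, 0], [0, 0, 0], [0, 0, 0], [0, 0, 0], [0, 0, 0]], "translation": [[0, -1, -40], [0, -1, -75], [0, -1, -95], [0, -1, -106], [0, -1, -106]], "gripper": [70, 70, 70, 70, 70]}}

```text
clock: 8.18
eef_pos: [0.6314, -0.1466, 0.0065]
tcp_rot: [-3.139, 0.001, 0.748]
wrist_force: [0.3, 0.2, 0.0]
gripper_width: 0.0701
finger_force: 0.0
```

>>> {"op": "send_rows", "data": {"rotation": [[0, 0, 0], [0, 0, 0], [0, 0, 0], [0, 0, 0], [0, 0, 0]], "translation": [[0, 0, 0], [0, 0, 0], [0, 0, 0], [0, 0, 0], [0, 0, 0]], "gripper": [60, 50, 38, 36, 36]}}

```text
clock: 8.6
eef_pos: [0.6338, -0.1482, 0.0105]
tcp_rot: [3.139, -0.003, 0.746]
wrist_force: [-0.6, 1.1, 6.3]
gripper_width: 0.0417
finger_force: 60.3
```

>>> {"op": "send_rows", "data": {"rotation": [[0, 0, 0], [0, 0, 0], [0, 0, 0], [0, 0, 0], [0, 0, 0]], "translation": [[0, 0, 0], [0, 0, 10], [0, 0, 40], [0, 0, 80], [0, 0, 110]], "gripper": [36, 36, 36, 36, 36]}}

```text
clock: 9.02
eef_pos: [0.633, -0.1488, 0.1215]
tcp_rot: [3.139, -0.002, 0.746]
wrist_force: [1.2, -0.2, -1.1]
gripper_width: 0.0419
finger_force: 61.2
```

>>> {"op": "send_rows", "data": {"rotation": [[0, 0, 0], [0, 0, 0], [0, 0, 0], [0, 0, 0], [0, 0, 0]], "translation": [[-7, 37, 0], [-15, 74, 0], [-22, 111, 0], [-30, 148, 0], [-37, 185, 0]], "gripper": [36, 36, 36, 36, 36]}}

```text
clock: 9.43
eef_pos: [0.595, 0.0379, 0.1195]
tcp_rot: [3.14, -0.001, 0.745]
wrist_force: [0.1, 1.0, -2.6]
gripper_width: 0.0417
finger_force: 61.4
```

>>> {"op": "send_rows", "data": {"rotation": [[0, 0, 0], [0, 0, 0], [0, 0, 0], [0, 0, 0], [0, 0, 0]], "translation": [[-7, 37, 0], [-15, 74, 0], [-22, 111, 0], [-30, 148, 0], [-37, 185, 0]], "gripper": [36, 36, 36, 36, 36]}}

```text
clock: 9.85
eef_pos: [0.5579, 0.2233, 0.1194]
tcp_rot: [3.141, -0.002, 0.746]
wrist_force: [-0.2, 0.5, -1.5]
gripper_width: 0.0423
finger_force: 61.4
```

>>> {"op": "send_rows", "data": {"rotation": [[0, 0, 0], [0, 0, 0], [0, 0, 0], [0, 0, 0], [0, 0, 0]], "translation": [[-5, 25, 0], [-7, 35, -20], [-7, 35, -40], [-7, 35, -60], [-7, 35, -60]], "gripper": [36, 36, 36, 36, 36]}}

```text
clock: 10.27
eef_pos: [0.549, 0.2558, 0.0558]
tcp_rot: [-3.14, 0.005, 0.747]
wrist_force: [-0.2, -0.8, -1.3]
gripper_width: 0.0418
finger_force: 61.3
```

```bash
python3 - <<'E'
from h import *
f,c=grab('wrist','w5.png');save('w5.pkl',(f,c));s=ctrl.observe()
print(s['eef_pos'],s['tcp_rot'],s['qpos'].round(2),s['clock'],s['gripper_width'])
print(w2px(f,(.5515,.2565,.018)))
E
```

```text
[0.55012955 0.25587279 0.05741167] [-3.14107439e+00  2.88658395e-03  7.45989436e-01] [-0.47  0.9  -0.08  1.74  0.13  0.5  -1.46] 10.3167 0.04181028485240897
[323.42041936 228.58069291]
```

View pics/w5.png

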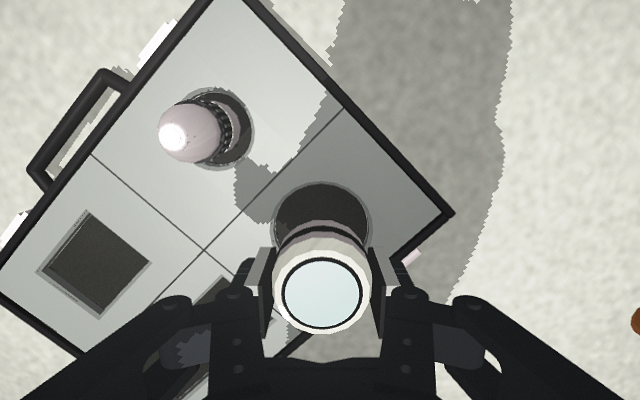

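The objective is level and centred over the large pocket (both at column ~321). I'll lower it.

>>> {"op": "send_rows", "data": {"rotation": [[0, 0, 0], [0, 0, 0], [0, 0, 0], [0, 0, 0], [0, 0, 0]], "translation": [[0, 0, -14], [0, 0, -24], [0, 0, -30], [0, 0, -34], [0, 0, -36]], "gripper": [36, 36, 36, 36, 36]}}

```text
clock: 10.73
eef_pos: [0.5514, 0.2563, 0.0219]
tcp_rot: [3.141, -0.0, 0.746]
wrist_force: [-1.3, 0.3, -2.3]
gripper_width: 0.0418
finger_force: 61.3
```

>>> {"op": "send_rows", "data": {"rotation": [[0, 0, 0], [0, 0, 0], [0, 0, 0], [0, 0, 0], [0, 0, 0]], "translation": [[0, 0, -1], [0, 0, -2], [0, 0, -3], [0, 0, -3], [0, 0, -3]], "gripper": [36, 36, 36, 36, 36]}}

```text
clock: 11.15
eef_pos: [0.5514, 0.2564, 0.0214]
tcp_rot: [3.141, -0.001, 0.746]
wrist_force: [-4.1, -2.5, 15.2]
gripper_width: 0.0419
finger_force: 63.2
```

>>> {"op": "send_rows", "data": {"rotation": [[0, 0, 0], [0, 0, 0], [0, 0, 0], [0, 0, 0], [0, 0, 0]], "translation": [[0, 0, 2], [0, 0, 2], [0, 0, 2], [0, 0, 2], [0, 0, 2]], "gripper": [40, 46, 52, 56, 56]}}

```text
clock: 11.57
eef_pos: [0.5514, 0.2565, 0.0207]
tcp_rot: [3.142, -0.0, 0.746]
wrist_force: [0.8, -0.2, -1.3]
gripper_width: 0.056
finger_force: 0.0
```

>>> {"op": "send_rows", "data": {"rotation": [[0, 0, 0], [0, 0, 0], [0, 0, 0], [0, 0, 0], [0, 0, 0]], "translation": [[0, 0, 15], [0, 0, 40], [0, 0, 75], [0, 0, 110], [0, 0, 130]], "gripper": [56, 56, 56, 60, 60]}}

```text
clock: 11.98
eef_pos: [0.5526, 0.2572, 0.1542]
tcp_rot: [3.14, -0.004, 0.746]
wrist_force: [0.1, 0.4, -0.0]
gripper_width: 0.0602
finger_force: 0.0
```

>>> {"op": "send_rows", "data": {"rotation": [[0, 0, -7], [0, 0, -14], [0, 0, -21], [0, 0, -28], [0, 0, -35]], "translation": [[-11, -36, 0], [-22, -72, 0], [-33, -108, 0], [-44, -144, 0], [-55, -180, 0]], "gripper": [60, 60, 60, 60, 60]}}

```text
clock: 12.4
eef_pos: [0.4956, 0.075, 0.151]
tcp_rot: [3.141, -0.0, 0.129]
wrist_force: [0.4, -0.4, -1.2]
gripper_width: 0.0605
finger_force: 0.0
```

>>> {"op": "send_rows", "data": {"rotation": [[0, 0, -7], [0, 0, -14], [0, 0, -21], [0, 0, -28], [0, 0, -35]], "translation": [[-11, -36, 0], [-22, -72, 0], [-33, -108, 0], [-44, -144, 0], [-55, -180, 0]], "gripper": [60, 60, 60, 60, 60]}}

```text
clock: 12.82
eef_pos: [0.4407, -0.1051, 0.1508]
tcp_rot: [-3.142, -0.0, -0.482]
wrist_force: [2.2, -0.7, -0.0]
gripper_width: 0.06
finger_force: 0.0
```

>>> {"op": "send_rows", "data": {"rotation": [[0, 0, -5], [0, 0, -5], [0, 0, -5], [0, 0, -5]], "translation": [[-9, -35, -10], [-9, -35, -25], [-9, -35, -25], [-9, -35, -25]], "gripper": [60, 60, 60, 60]}}

```text
clock: 13.15
eef_pos: [0.432, -0.138, 0.1254]
tcp_rot: [-3.141, 0.002, -0.563]
wrist_force: [0.6, 0.7, -0.3]
gripper_width: 0.0601
finger_force: 0.0
```

```bash
python3 - <<'E'
from h import *
f,c=grab('wrist','w6.png');save('w6.pkl',(f,c));s=ctrl.observe()
print(s['eef_pos'],s['tcp_rot'],s['qpos'].round(2),s['clock'],s['gripper_width'])
print(w2px(f,(.4325,-.139,.04)))
g,d=grab('scene');cv2.imwrite('pics/s6.png',np.vstack([cv2.resize(c[50:350,80:560],(600,375)),cv2.resize(d[240:340,380:500],(270,225)).repeat(1,0) if 0 else cv2.copyMakeBorder(cv2.resize(d[240:340,380:500],(270,225)),0,0,0,330,cv2.BORDER_CONSTANT)])[:,:,::-1])
E
```

```text
[ 0.43261855 -0.13737451  0.12587122] [-3.14081643e+00  7.66350583e-04 -5.61075559e-01] [ 0.14  0.67  0.1   2.17 -0.21  0.3  -1.71] 13.2 0.05999976056176013
[321.1413122 207.5512508]
```

View pics/s6.png

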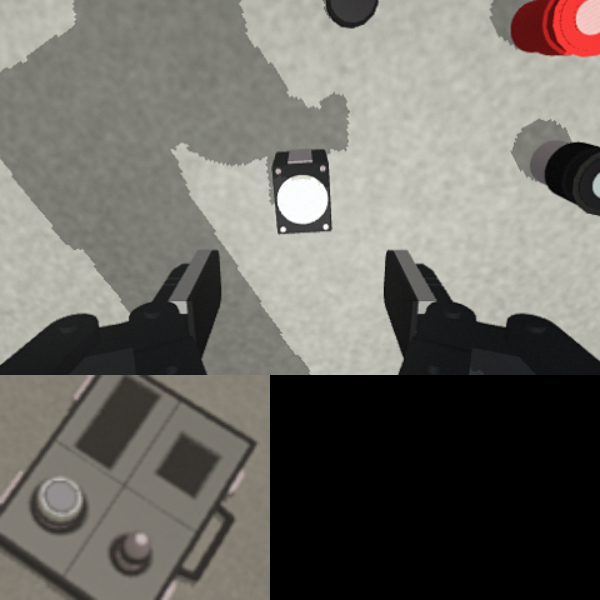

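Both objectives are seated. The cube window is at wrist pixel (322,210) and the cube is turned about 3° CCW relative to the gripper, so I'll correct for that and grasp.

>>> {"op": "send_rows", "data": {"rotation": [[0, 0, 3], [0, 0, 3], [0, 0, 3], [0, 0, 3], [0, 0, 3]], "translation": [[-1, 0, -40], [-1, 0, -80], [-1, 0, -100], [-1, 0, -113], [-1, 0, -113]], "gripper": [60, 60, 60, 60, 60]}}

```text
clock: 13.67
eef_pos: [0.435, -0.1376, 0.0135]
tcp_rot: [3.141, 0.008, -0.507]
wrist_force: [0.7, 0.2, 0.6]
gripper_width: 0.0602
finger_force: 0.0
```

>>> {"op": "send_rows", "data": {"rotation": [[0, 0, 0], [0, 0, 0], [0, 0, 0], [0, 0, 0], [0, 0, 0]], "translation": [[0, 0, 0], [0, 0, 0], [0, 0, 0], [0, 0, 0], [0, 0, 0]], "gripper": [50, 40, 30, 26, 26]}}

```text
clock: 14.08
eef_pos: [0.4348, -0.1388, 0.0161]
tcp_rot: [3.142, 0.005, -0.509]
wrist_force: [1.0, 1.9, 7.2]
gripper_width: 0.0307
finger_force: 60.3
```

>>> {"op": "send_rows", "data": {"rotation": [[0, 0, 0], [0, 0, 0], [0, 0, 0], [0, 0, 0], [0, 0, 0]], "translation": [[0, 0, 0], [0, 0, 10], [0, 0, 40], [0, 0, 80], [0, 0, 110]], "gripper": [26, 26, 26, 26, 26]}}

```text
clock: 14.5
eef_pos: [0.4335, -0.1396, 0.1277]
tcp_rot: [3.14, 0.006, -0.512]
wrist_force: [0.6, -0.7, -0.8]
gripper_width: 0.0308
finger_force: 59.7
```

>>> {"op": "send_rows", "data": {"rotation": [[0, 0, 6], [0, 0, 12], [0, 0, 18], [0, 0, 23], [0, 0, 27]], "translation": [[3, 38, 0], [6, 76, 0], [9, 114, 0], [11, 152, 0], [11, 190, 0]], "gripper": [26, 26, 26, 26, 26]}}

```text
clock: 14.92
eef_pos: [0.4452, 0.0521, 0.1261]
tcp_rot: [3.14, 0.005, -0.036]
wrist_force: [1.7, -0.3, -1.5]
gripper_width: 0.0309
finger_force: 59.7
```

>>> {"op": "send_rows", "data": {"rotation": [[0, 0, 0], [0, 0, 0], [0, 0, 0], [0, 0, 0], [0, 0, 0]], "translation": [[0, 39, 0], [0, 78, 0], [0, 117, 0], [0, 156, 0], [0, 195, 0]], "gripper": [26, 26, 26, 26, 26]}}

```text
clock: 15.33
eef_pos: [0.4443, 0.2472, 0.126]
tcp_rot: [3.14, 0.006, -0.04]
wrist_force: [1.0, -0.6, -1.9]
gripper_width: 0.0308
finger_force: 59.7
```

>>> {"op": "send_rows", "data": {"rotation": [[0, 0, 0], [0, 0, 0], [0, 0, 0], [0, 0, 0], [0, 0, 0]], "translation": [[0, 39, 0], [0, 78, -10], [0, 95, -30], [0, 95, -50], [0, 95, -50]], "gripper": [26, 26, 26, 26, 26]}}

```text
clock: 15.75
eef_pos: [0.4421, 0.3411, 0.0727]
tcp_rot: [3.137, 0.011, -0.036]
wrist_force: [0.2, -0.4, -1.8]
gripper_width: 0.0305
finger_force: 59.7
```

```bash
python3 - <<'E'
from h import *
f,c=grab('wrist','w7.png');save('w7.pkl',(f,c));s=ctrl.observe()
print(s['eef_pos'],s['tcp_rot'],s['qpos'].round(2),s['clock'],s['gripper_width'])
for x,y in[(27,22),(27,-22),(-27,22),(-27,-22)]: print(w2px(f,(.440+x/1e3,.3415+y/1e3,.018)).round(0))
E
```

```text
[0.44333137 0.33956868 0.07431064] [ 3.13712691  0.00911403 -0.03892216] [-0.91  0.87  0.3   1.89 -0.54  0.47 -1.83] 15.8 0.031382929987138694
[281. 185.]
[354. 182.]
[287. 265.]
[355. 263.]
```

View pics/w7.png

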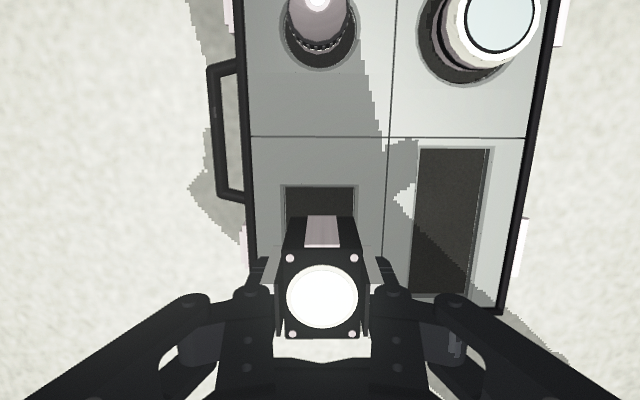

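```bash
python3 - <<'E'
from h import *
f,c=load('w7.pkl')
print(px2w(f,322,297,.098),px2w(f,319.5,186.5,.018))
E
```

```text
[0.43974427 0.34035124 0.098     ] [0.46508376 0.34056491 0.018     ]
```

The cube is centred over its pocket to within about 1–2 mm, so I'll lower it.

>>> {"op": "send_rows", "data": {"rotation": [[0, 0, 0], [0, 0, 0], [0, 0, 0], [0, 0, 0], [0, 0, 0]], "translation": [[-1, 0, -15], [-1, 0, -28], [-1, 0, -37], [-1, 0, -42], [-1, 0, -45]], "gripper": [26, 26, 26, 26, 26]}}

```text
clock: 16.22
eef_pos: [0.4445, 0.3397, 0.0306]
tcp_rot: [3.14, 0.006, -0.041]
wrist_force: [1.1, -1.0, -1.5]
gripper_width: 0.0311
finger_force: 59.7
```

>>> {"op": "send_rows", "data": {"rotation": [[0, 0, 0], [0, 0, 0], [0, 0, 0], [0, 0, 0], [0, 0, 0]], "translation": [[0, 0, -1], [0, 0, -2], [0, 0, -3], [0, 0, -3], [0, 0, -3]], "gripper": [26, 26, 26, 26, 26]}}

```text
clock: 16.63
eef_pos: [0.4442, 0.3407, 0.0275]
tcp_rot: [3.141, 0.006, -0.04]
wrist_force: [-0.4, 0.9, -1.1]
gripper_width: 0.0308
finger_force: 59.7
```

>>> {"op": "send_rows", "data": {"rotation": [[0, 0, 0], [0, 0, 0], [0, 0, 0], [0, 0, 0]], "translation": [[0, 0, -1], [0, 0, -2], [0, 0, -2], [0, 0, -2]], "gripper": [26, 26, 26, 26]}}

```text
clock: 16.97
eef_pos: [0.4443, 0.3407, 0.0271]
tcp_rot: [-3.142, 0.005, -0.04]
wrist_force: [-2.5, -1.7, 15.4]
gripper_width: 0.0308
finger_force: 61.8
```

>>> {"op": "send_rows", "data": {"rotation": [[0, 0, 0], [0, 0, 0], [0, 0, 0], [0, 0, 0], [0, 0, 0]], "translation": [[0, 0, 2], [0, 0, 2], [0, 0, 2], [0, 0, 2], [0, 0, 2]], "gripper": [32, 38, 43, 43, 43]}}

```text
clock: 17.38
eef_pos: [0.4441, 0.3406, 0.027]
tcp_rot: [3.14, 0.006, -0.04]
wrist_force: [-0.1, 0.2, 0.4]
gripper_width: 0.043
finger_force: 0.0
```

>>> {"op": "send_rows", "data": {"rotation": [[0, 0, 0], [0, 0, 0], [0, 0, 0], [0, 0, 0], [0, 0, 0]], "translation": [[0, 0, 15], [0, 0, 40], [0, 0, 75], [0, 0, 110], [0, 0, 140]], "gripper": [43, 43, 43, 50, 50]}}

```text
clock: 17.8
eef_pos: [0.4442, 0.3404, 0.169]
tcp_rot: [3.14, 0.005, -0.04]
wrist_force: [0.4, 0.3, 0.1]
gripper_width: 0.0501
finger_force: 0.0
```

>>> {"op": "send_rows", "data": {"rotation": [[0, 0, -6], [0, 0, -12], [0, 0, -18], [0, 0, -24], [0, 0, -30]], "translation": [[3, -40, 0], [6, -80, 0], [9, -120, 0], [12, -160, 0], [15, -200, 0]], "gripper": [50, 50, 50, 50, 50]}}

```text
clock: 18.22
eef_pos: [0.4589, 0.139, 0.1673]
tcp_rot: [3.14, 0.006, -0.568]
wrist_force: [0.4, 0.2, -0.4]
gripper_width: 0.05
finger_force: 0.0
```

>>> {"op": "send_rows", "data": {"rotation": [[0, 0, -6], [0, 0, -6], [0, 0, -6], [0, 0, -6], [0, 0, -6]], "translation": [[3, -40, 0], [6, -80, 0], [9, -120, 0], [12, -160, 0], [15, -200, 0]], "gripper": [50, 50, 50, 50, 50]}}

```text
clock: 18.63
eef_pos: [0.4739, -0.0613, 0.1671]
tcp_rot: [3.14, 0.006, -0.668]
wrist_force: [1.8, 0.6, -0.2]
gripper_width: 0.05
finger_force: 0.0
```

>>> {"op": "send_rows", "data": {"rotation": [[0, 0, 0], [0, 0, 0], [0, 0, 0], [0, 0, 0], [0, 0, 0]], "translation": [[3, -40, 0], [6, -80, 0], [9, -120, 0], [12, -160, 0], [15, -200, 0]], "gripper": [50, 50, 50, 50, 50]}}

```text
clock: 19.05
eef_pos: [0.4887, -0.2614, 0.1671]
tcp_rot: [3.14, 0.006, -0.668]
wrist_force: [0.9, 0.7, 0.5]
gripper_width: 0.05
finger_force: 0.0
```

>>> {"op": "send_rows", "data": {"rotation": [[0, 0, 0], [0, 0, 0], [0, 0, 0], [0, 0, 0], [0, 0, 0]], "translation": [[4, -40, 0], [8, -80, 0], [12, -120, 0], [14, -161, 0], [14, -161, 0]], "gripper": [50, 50, 50, 50, 50]}}

```text
clock: 19.47
eef_pos: [0.4999, -0.4316, 0.1678]
tcp_rot: [3.132, -0.001, -0.677]
wrist_force: [-0.1, -1.1, -0.1]
gripper_width: 0.0496
finger_force: 0.0
```

```bash
python3 - <<'E'
from h import *
f,c=grab('wrist','w8.png');save('w8.pkl',(f,c));s=ctrl.observe()
print(s['eef_pos'],s['tcp_rot'],s['qpos'].round(2),s['clock'],s['gripper_width'])
g,d=grab('scene');cv2.imwrite('pics/s8.png',np.vstack([cv2.resize(c[50:350,80:560],(600,375)),cv2.copyMakeBorder(cv2.resize(d[240:340,380:500],(270,225)),0,0,0,330,cv2.BORDER_CONSTANT)])[:,:,::-1])
E
```

```text
[ 0.50064016 -0.42655233  0.16715767] [ 3.13582919  0.00334467 -0.67477755] [ 0.41  0.85  0.44  1.53 -0.43  0.86 -1.24] 19.5167 0.05018863120092864
```

View pics/s8.png

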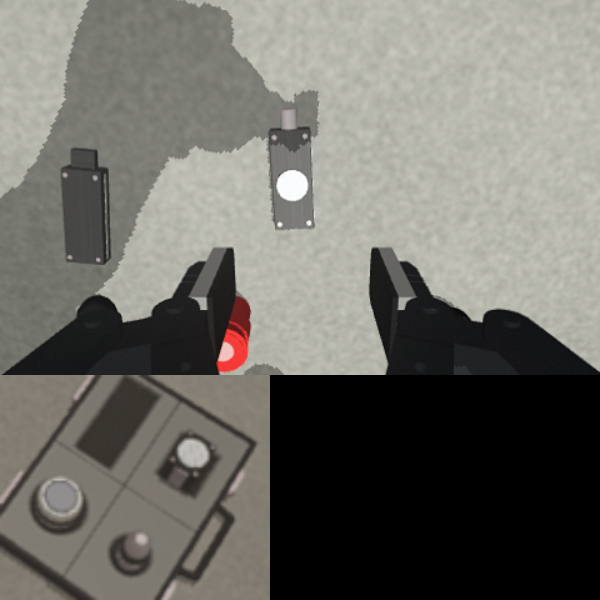

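The cube is seated window up. The glass slider (glass at crop (292,185)) is turned about 3° CCW relative to the gripper; the red eyepiece is clear of the fingers.

```bash
python3 - <<'E'
from h import *
f,c=load('w8.pkl')
q=[px2w(f,80+.8*u,50+.8*v,.014)[:2] for u,v in[(268,130),(309,128),(314,228.5),(275,229.5),(292,185)]]
p=np.array(q[:4]);e=np.roll(p,-1,0)-p
print(p.mean(0),q[4],np.linalg.norm(e,axis=1),np.degrees(np.arctan2(e[:,1],e[:,0])))
print(px2w(f,80+.8*231,50+.8*350,.05))
E
```

```text
[ 0.49759214 -0.42297097] [ 0.49487977 -0.42114657] [0.0291239  0.07635742 0.02965765 0.07566173] [-126.02361599  144.39746673   52.63621629  -35.99671331]
[ 0.43300947 -0.31380248  0.05      ]
```

>>> {"op": "send_rows", "data": {"rotation": [[0, 0, 2.5], [0, 0, 2.5], [0, 0, 2.5], [0, 0, 2.5], [0, 0, 2.5]], "translation": [[-5, -2, -40], [-5, -2, -80], [-5, -2, -115], [-5, -2, -140], [-5, -2, -150]], "gripper": [50, 50, 50, 50, 50]}}

```text
clock: 19.98
eef_pos: [0.4967, -0.4176, 0.0129]
tcp_rot: [-3.14, 0.014, -0.622]
wrist_force: [-0.7, 0.3, -0.7]
gripper_width: 0.05
finger_force: 0.0
```

>>> {"op": "send_rows", "data": {"rotation": [[0, 0, 0], [0, 0, 0], [0, 0, 0]], "translation": [[0, 0, -3], [0, 0, -3], [0, 0, -3]], "gripper": [50, 45, 45]}}

```text
clock: 20.23
eef_pos: [0.4992, -0.4229, 0.016]
tcp_rot: [3.14, 0.003, -0.624]
wrist_force: [0.6, 0.1, 0.6]
gripper_width: 0.0453
finger_force: 0.0
```

>>> {"op": "send_rows", "data": {"rotation": [[0, 0, 0], [0, 0, 0], [0, 0, 0], [0, 0, 0]], "translation": [[0, 0, -4], [0, 0, -6], [0, 0, -6], [0, 0, -6]], "gripper": [45, 45, 45, 45]}}

```text
clock: 20.57
eef_pos: [0.4983, -0.4225, 0.0087]
tcp_rot: [3.14, 0.005, -0.624]
wrist_force: [-0.5, -0.1, -0.3]
gripper_width: 0.0451
finger_force: 0.0
```

>>> {"op": "send_rows", "data": {"rotation": [[0, 0, 0], [0, 0, 0], [0, 0, 0], [0, 0, 0], [0, 0, 0]], "translation": [[0, 0, 0], [0, 0, 0], [0, 0, 0], [0, 0, 0], [0, 0, 0]], "gripper": [38, 33, 28, 24, 24]}}

```text
clock: 20.98
eef_pos: [0.4983, -0.4226, 0.0088]
tcp_rot: [3.14, 0.005, -0.624]
wrist_force: [-1.3, 1.8, 5.1]
gripper_width: 0.0277
finger_force: 59.1
```

>>> {"op": "send_rows", "data": {"rotation": [[0, 0, 0], [0, 0, 0], [0, 0, 0], [0, 0, 0], [0, 0, 0]], "translation": [[0, 0, 0], [0, 0, 8], [0, 0, 30], [0, 0, 60], [0, 0, 90]], "gripper": [24, 24, 24, 24, 24]}}

```text
clock: 21.4
eef_pos: [0.4974, -0.4218, 0.0985]
tcp_rot: [3.14, 0.008, -0.624]
wrist_force: [0.1, 0.2, -1.2]
gripper_width: 0.0276
finger_force: 59.4
```

>>> {"op": "send_rows", "data": {"rotation": [[0, 0, 0], [0, 0, 0], [0, 0, 0]], "translation": [[0, 0, 20], [0, 0, 30], [0, 0, 30]], "gripper": [24, 24, 24]}}

```text
clock: 21.65
eef_pos: [0.4991, -0.4236, 0.1307]
tcp_rot: [3.14, 0.001, -0.624]
wrist_force: [0.1, -0.4, -1.0]
gripper_width: 0.0275
finger_force: 59.5
```

```bash
python3 - <<'E'
from h import *
f,c=grab('wrist');save('w9.pkl',(f,c));s=ctrl.observe()
print(s['eef_pos'],s['tcp_rot'],s['qpos'].round(2),s['clock'],s['gripper_width'])
cv2.imwrite('pics/w9.png',c[150:400,180:460,::-1])
E
```

```text
[ 0.49841154 -0.42255247  0.12873711] [ 3.14038277  0.00447508 -0.6241781 ] [ 0.43  0.89  0.4   1.57 -0.44  0.77 -1.18] 21.7 0.027333495946473024
```

View pics/w9.png

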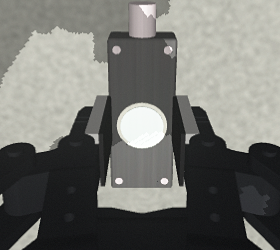

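The slider is held flat and square, with the glass up. I'll measure its offset from the TCP.

```bash
python3 - <<'E'
from h import *
f,c=load('w9.pkl')
p=np.array([px2w(f,180+u,150+v,.134)[:2] for u,v in[(107,40),(177,36),(172,188),(108,190)]])
e=np.roll(p,-1,0)-p
m=p.mean(0);t=np.array([.4984,-.4226]);a=-.624;ex=np.array([np.cos(a),np.sin(a)])
print(m,(m-t)@ex,(m-t)@[-ex[1],ex[0]],np.linalg.norm(e,axis=1),np.degrees(np.arctan2(e[:,1],e[:,0])))
E
```

```text
[ 0.49780065 -0.42338607] -2.711415228912946e-05 -0.00098812438532577 [0.03002524 0.07717792 0.03170724 0.07659709] [-122.36143241  144.22271671   56.37175239  -37.05876707]
```

>>> {"op": "send_rows", "data": {"rotation": [[0, 0, 0], [0, 0, 6], [0, 0, 12], [0, 0, 18], [0, 0, 24]], "translation": [[-4, 38, 0], [-8, 76, 0], [-12, 114, 0], [-16, 152, 0], [-19, 190, 0]], "gripper": [24, 24, 24, 24, 24]}}

```text
clock: 22.12
eef_pos: [0.4773, -0.2299, 0.1265]
tcp_rot: [3.141, 0.01, -0.2]
wrist_force: [1.6, 1.0, -1.6]
gripper_width: 0.0275
finger_force: 59.5
```

>>> {"op": "send_rows", "data": {"rotation": [[0, 0, 5], [0, 0, 9.5], [0, 0, 9.5], [0, 0, 9.5], [0, 0, 9.5]], "translation": [[-4, 38, 0], [-8, 76, 0], [-12, 114, 0], [-16, 152, 0], [-19, 190, 0]], "gripper": [24, 24, 24, 24, 24]}}

```text
clock: 22.53
eef_pos: [0.4582, -0.0406, 0.1269]
tcp_rot: [3.141, 0.009, -0.04]
wrist_force: [1.5, 0.8, -0.5]
gripper_width: 0.0277
finger_force: 59.5
```

>>> {"op": "send_rows", "data": {"rotation": [[0, 0, 0], [0, 0, 0], [0, 0, 0], [0, 0, 0], [0, 0, 0]], "translation": [[-4, 38, 0], [-8, 76, 0], [-12, 114, 0], [-16, 152, 0], [-19, 190, 0]], "gripper": [24, 24, 24, 24, 24]}}

```text
clock: 22.95
eef_pos: [0.4391, 0.1491, 0.1268]
tcp_rot: [3.139, 0.009, -0.039]
wrist_force: [0.5, 0.7, -1.1]
gripper_width: 0.0274
finger_force: 59.5
```

>>> {"op": "send_rows", "data": {"rotation": [[0, 0, 0], [0, 0, 0], [0, 0, 0], [0, 0, 0], [0, 0, 0]], "translation": [[-4, 38, 0], [-8, 76, -10], [-11, 113, -30], [-11, 113, -40], [-11, 113, -40]], "gripper": [24, 24, 24, 24, 24]}}

```text
clock: 23.37
eef_pos: [0.4268, 0.2628, 0.0847]
tcp_rot: [3.138, 0.012, -0.033]
wrist_force: [-0.3, -0.1, -2.3]
gripper_width: 0.0276
finger_force: 59.6
```

```bash
python3 - <<'E'
from h import *
f,c=grab('wrist','w10.png');save('w10.pkl',(f,c));s=ctrl.observe()
print(s['eef_pos'],s['tcp_rot'],s['qpos'].round(2),s['clock'],s['gripper_width'])
a=np.radians(-2.3);R=np.array([[np.cos(a),-np.sin(a)],[np.sin(a),np.cos(a)]])
for x,y in[(51,21),(51,-21),(-51,21),(-51,-21)]:
    p=np.array([.438,.261])+R@[x/1e3,y/1e3]; print(w2px(f,(*p,.018)).round(0))
E
```

```text
[0.42803129 0.26033389 0.08597481] [ 3.13730684  0.01003643 -0.03730212] [-0.81  0.81  0.29  2.06 -0.62  0.37 -1.62] 23.4167 0.027836553665083936
[288. 119.]
[358. 119.]
[291. 270.]
[352. 270.]
```

View pics/w10.png

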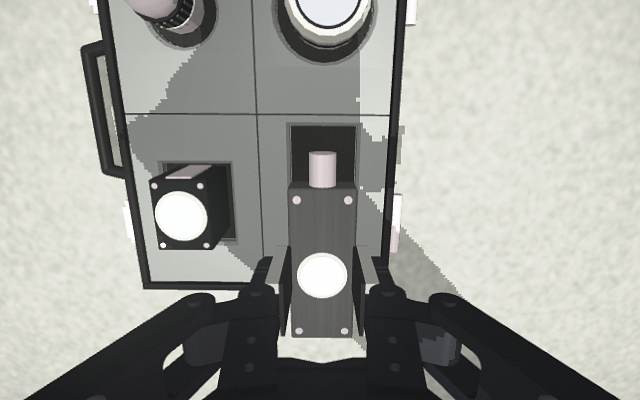

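```bash
python3 - <<'E'
from h import *
f,c=load('w10.pkl')
print(px2w(f,322.5,123.5,.018),px2w(f,322,275,.091), px2w(f,322.5,182,.091), px2w(f,322,154,.091),px2w(f,320,337,.091))
# edge profile of pocket far edge
print(c[112:132,300].mean(1).round(0))
E
```

```text
[0.48624588 0.25935498 0.018     ] [0.42379949 0.26195045 0.091     ] [0.4670488  0.26037384 0.091     ] [0.47869865 0.26021285 0.091     ] [0.39012057 0.26398548 0.091     ]
[141. 107.  64. 115. 141. 139. 138. 137. 140. 138. 115. 104. 110.  90.
  50.  43.  45.  44.  42.  43.]
```

Everything lines up: the slider outline centre (~0.435, 0.261) matches the pocket centre to about 2 mm. I'll lower it.

>>> {"op": "send_rows", "data": {"rotation": [[0, 0, 0], [0, 0, 0], [0, 0, 0], [0, 0, 0], [0, 0, 0]], "translation": [[-2, 0, -20], [-2, 0, -38], [-2, 0, -50], [-2, 0, -57], [-2, 0, -60]], "gripper": [24, 24, 24, 24, 24]}}

```text
clock: 23.83
eef_pos: [0.4281, 0.2585, 0.0275]
tcp_rot: [3.139, 0.007, -0.042]
wrist_force: [0.3, -0.1, -0.8]
gripper_width: 0.0273
finger_force: 59.6
```

>>> {"op": "send_rows", "data": {"rotation": [[0, 0, 0], [0, 0, 0], [0, 0, 0], [0, 0, 0], [0, 0, 0]], "translation": [[0, 0, -2], [0, 0, -4], [0, 0, -6], [0, 0, -6], [0, 0, -6]], "gripper": [24, 24, 24, 24, 24]}}

```text
clock: 24.25
eef_pos: [0.4283, 0.2607, 0.0226]
tcp_rot: [3.141, 0.005, -0.04]
wrist_force: [-0.0, 1.1, -0.6]
gripper_width: 0.0276
finger_force: 59.6
```

>>> {"op": "send_rows", "data": {"rotation": [[0, 0, 0], [0, 0, 0], [0, 0, 0], [0, 0, 0]], "translation": [[0, 0, -1], [0, 0, -2], [0, 0, -3], [0, 0, -3]], "gripper": [24, 24, 24, 24]}}

```text
clock: 24.58
eef_pos: [0.4282, 0.2607, 0.0197]
tcp_rot: [3.141, 0.005, -0.04]
wrist_force: [-0.3, 0.3, 4.5]
gripper_width: 0.0275
finger_force: 60.2
```

Contact is at the expected height (0.0197). I'll release and retreat.

>>> {"op": "send_rows", "data": {"rotation": [[0, 0, 0], [0, 0, 0], [0, 0, 0], [0, 0, 0], [0, 0, 0]], "translation": [[0, 0, 0], [0, 0, 0], [0, 0, 0], [0, 0, 0], [0, 0, 0]], "gripper": [29, 33, 38, 40, 40]}}

```text
clock: 25.0
eef_pos: [0.4281, 0.2605, 0.0192]
tcp_rot: [3.14, 0.006, -0.04]
wrist_force: [1.2, 0.0, 0.5]
gripper_width: 0.04
finger_force: 0.0
```

>>> {"op": "send_rows", "data": {"rotation": [[0, 0, 0], [0, 0, 0], [0, 0, 0], [0, 0, 0], [0, 0, 0]], "translation": [[0, 0, 10], [0, 0, 40], [0, 0, 75], [0, 0, 110], [0, 0, 150]], "gripper": [40, 40, 40, 40, 40]}}

```text
clock: 25.42
eef_pos: [0.4271, 0.26, 0.1708]
tcp_rot: [3.139, 0.008, -0.04]
wrist_force: [0.1, 1.2, -0.8]
gripper_width: 0.0402
finger_force: 0.0
```

>>> {"op": "send_rows", "data": {"rotation": [[0, 0, 0], [0, 0, 0], [0, 0, 0], [0, 0, 0], [0, 0, 0]], "translation": [[0, -30, 0], [0, -60, 0], [0, -90, 0], [0, -90, 0], [0, -90, 0]], "gripper": [40, 40, 40, 40, 40]}}

```text
clock: 25.83
eef_pos: [0.428, 0.1687, 0.1701]
tcp_rot: [3.14, 0.006, -0.044]
wrist_force: [-0.2, 1.5, -0.1]
gripper_width: 0.0399
finger_force: 0.0
```

```bash
python3 - <<'E'
from h import *
f,c=grab('wrist');g,d=grab('scene');h,e=grab('side');s=ctrl.observe()
print(s['eef_pos'],s['clock'],s['wrist_force'])
cv2.imwrite('pics/fin.png',np.vstack([np.hstack([cv2.resize(c,(400,250)),cv2.resize(d[80:255,160:440],(400,250))]),np.hstack([cv2.resize(d[225:345,370:500],(400,340)),cv2.resize(e[250:390,170:350],(400,340))])])[:,:,::-1])
E
```

```text
[0.42811765 0.17175737 0.16941622] 25.9833 [-0.22154252 -0.18723852  0.01024453]
```

View pics/fin.png

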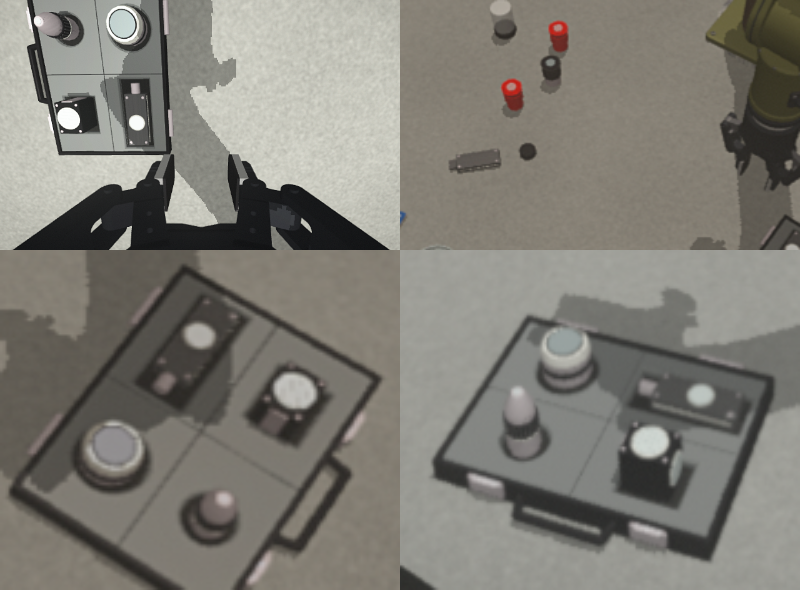

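All four parts sit in their pockets with both windows up. The eyepiece and the blank slider are still in place on the bench, and the gripper is clear.

```bash
python3 -c "
from rig import ctrl
print(ctrl.finish_job())"
```

```text
the job is handed in; nothing more can be done
None
```

The job is handed in: the slim and wide objectives, the filter cube and the glass slider are each seated in their own pocket and released, and the eyepiece and blank slider are untouched on the bench, with about 26 s on the robot's clock; the hand-in gave no verdict.

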